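# Draw the bolt of the vented cable box with the hooked rod

### The job

Pick up the hooked rod and use its hook to draw the bolt on the vented cable box (the one with ribs on its lid) all the way toward the robot, without touching that bolt with the gripper or arm. Leave the other box's bolt shut, then lay the rod flat on the cabinet top and let go.

Things in the scene. Friction and masses are not known exactly. Their poses are not given: they have to be found in the camera images.
- hook_rod: Rod lying flat, ~0.12 kg. Origin: balance point, 13 mm up; x along rod to the hook, z up. Wooden handle x -110 to 70 mm, 20 wide, 26 high: grip across y at origin. 8 mm steel shank (y=0) to x=250, cross-arm to y=+44, tip back to x=224 (centre lines, all mid-height): a flat U, 36 mm inside, to lower over the knob. x points within 12 deg of straight ahead. A hookless wand lies 580+ mm aside.
- vent_knob (a point): Upright steel pin, 12 mm thick, of the bolt on the vented wooden box (114 x 124 mm, lid at 50 mm with raised ribs). Origin on the pin's axis 90 mm above the stone top; pin top at 113, bolt guides' tops at 68. Its x axis points away from the robot along the bolt; drawing moves it along -x. On its -x side only a 22 mm high tray lies; a 95 mm elephant stands 40+ mm behind it.
- vent_bolt (a joint): How far that bolt is drawn toward the robot, m: 0 to 0.01 at the start (shut), 0.06 at its end stop (fully drawn). 2 N friction, 8 N s/m damping; it stays where left; ease the hook off the pin before lifting.
- plain_bolt (a joint): The same for the bolt of the plain box: same box and bolt, no ribs, 200 to 300 mm to the side of the vented one. It must stay shut: 0 to 0.01 m at the start.
Not all that is in view belongs to the job. What is shaped like the part that bears vent_knob but purple or red is not meant. Leave any pink look-alike of the part that bears plain_bolt alone.

How it is judged:
By the outcome, as a careful person would: the job done as asked, in the order asked, and still so for the second after the job is handed in, with the robot touching nothing.
It also fails if it takes over 50 s, if anything falls off the work surface, if the arm or the gripper's body presses on something with over 40 N, if the wrist force passes 120 N, or if a joint passes its speed limit or range.

### The arm

A 6-joint arm with a two-finger parallel gripper is mounted at the origin on the work surface. World frame = base frame: x ahead of the robot, y to its left, z up, the work surface at z = 0. Lengths are in m, angles in rad, forces in N, time in s.
With the tool pointing down it reaches from about 0.325 to 0.775 m from the base axis. Payload 5.5 kg.
Tool frame: the origin (TCP) lies midway between the tips of the shut fingers; the grasp point (between the pads) lies 19 mm behind it; z points along the fingers, y is the direction in which the jaws open and shut (so a half turn about z gives the same grasp; the last joint's range is limited). The gripper opens to 85 mm and grips with 20 to 120 N. Pads are 22 mm wide; open, the fingers measure 114 mm over their backs; the gripper's body (76 mm by 85 mm) begins 54 mm behind the grasp point. The pads swing forward as they close: fully open they stand 13 mm farther back than shut.
Start: joints at [-1.387, 0.091, 1.231, -0, 1.82, -0.057], TCP at [0.143, -0.583, 0.231] pointing down, gripper open.
Joint ranges: [-2.87, 2.87], [-0.86, 2.18], [0.17, 2.46], [-1.51, 4.65], [0.06, 2.69], [-2.65, 2.65]. Speed limits (rad/s): [2.57, 2.57, 3.01, 3.14, 3.14, 3.14].

### API

Orientations are given as a unit quaternion [x, y, z, w].
In Python, from cell import r, jaws, get_obs, eyes gives the robot as it stands. The module is installed in compiled form; this text tells all that it offers. Calls block until the motion is done:
- r.reach(position, orientation): joint-space move of the TCP to a pose.
- r.line_to(position, ori=None, vel=0.15): straight line of the TCP; ori=None keeps the orientation; vel is the mean speed in m/s.
- r.move_j(angles): joint-space move.
- jaws.release() and jaws.gripper_close(): open the fingers fully, or close them until they stop; the grip force is fixed at half the most.
- r.sleep(seconds).
- r.ik(position, orientation): joint angles nearest the present ones, or None.
- get_obs(): the state.
- eyes.camera(name): name is "side" or "top" or "wrist"; returns a dict with "frame" (384x512x3 uint8, blue, green, red), "fx", "fy", "cx", "cy" (pixels), "dist_coeffs" ([k1, k2, p1, p2, k3] as OpenCV has them; the pictures are not rectified), "rvec" (rotation vector, rad) and "tvec" (3), from world to camera coordinates, as OpenCV has them. Camera axes: x right, y down, z forward; pixel columns grow to the right and rows downward; lengths in m; the calibration is good to about 2 mm. A picture is of the moment at which its call begins. There is no depth.
A pose or a line that the arm cannot do raises r.MotionError and nothing moves.
- r.close_job(): hands the job in, once; it reports no verdict.
The state is a dict: "time_s": time; "qpos": joint angles; "dq": joint speeds; "tau": joint torques, N m; "ee_pos": TCP position; "eef_rot": TCP orientation; "ft_force": force on the tool from outside, world axes, zero at the start; "ft_torque": the same for the moment, N m; "width": finger opening in m.
Only numpy, scipy, OpenCV 4.12 (cv2) and the standard library are available. Lean on these libraries where they do the work, as an engineer would, in place of code of your own. Each camera call takes 0.05 s, during which the arm holds its last target.

## Working session

There is one attempt and no reset: what is moved stays moved. The work goes in short steps, each a Python script; the robot and the scene stay as the last script left them, time stands still between calls to the robot, and variables do not carry over. Pictures are saved under pics/ and viewed, and the job is handed in when it is done.

```bash
mkdir -p pics; cat > h.py <<'E'
import cv2, numpy as np, json, pickle
from cell import r, jaws, get_obs, eyes
def snap(name, tag):
    c=eyes.camera(name); cv2.imwrite(f'pics/{tag}.png',c['frame']); pickle.dump(c,open(f'pics/{tag}.pkl','wb')); return c
def load(tag): return pickle.load(open(f'pics/{tag}.pkl','rb'))
def KD(c): return np.array([[c['fx'],0,c['cx']],[0,c['fy'],c['cy']],[0,0,1.]]), np.array(c['dist_coeffs'],float)
def ray(c,px):
    K,D=KD(c); p=cv2.undistortPoints(np.array([[px]],float),K,D)[0,0]
    R=cv2.Rodrigues(np.array(c['rvec'],float))[0]; t=np.array(c['tvec'],float).ravel()
    return -R.T@t, R.T@np.array([p[0],p[1],1.])
def atz(c,px,z):
    o,d=ray(c,px); return o+d*(z-o[2])/d[2]
def proj(c,P):
    K,D=KD(c); return cv2.projectPoints(np.array(P,float).reshape(-1,3),np.array(c['rvec'],float),np.array(c['tvec'],float),K,D)[0][:,0]
def crop(tag,x0,y0,x1,y1,s,out):
    im=cv2.imread(f'pics/{tag}.png')[y0:y1,x0:x1]; cv2.imwrite(f'pics/{out}.png',cv2.resize(im,None,fx=s,fy=s,interpolation=cv2.INTER_CUBIC))
E
python3 - <<'E'
from h import *
for n in ['top','side','wrist']:
    c=snap(n,n+'0'); print(n,ray(c,(256,192)))
print(get_obs())
E
```

```text
top (array([ 0.32895435, -0.01300085,  1.57514497]), array([ 0.10995377, -0.00703687, -0.99415841]))
side (array([0.19731727, 0.76329494, 1.03076093]), array([ 0.24434138, -0.61135627, -0.75275175]))
wrist (array([ 0.21728818, -0.56548799,  0.37199069]), array([-0.2986021 , -0.06700951, -0.95204356]))
{'time_s': 0.15, 'qpos': array([-1.38668883e+00,  9.17177870e-02,  1.23163493e+00,  2.46315677e-05,
        1.81978749e+00, -5.67253588e-02]), 'dq': array([-0.00126629, -0.00189225, -0.00262641, -0.00046368, -0.00166223,
       -0.00079971]), 'tau': array([ 1.65934682e-03, -4.59375572e+01, -4.18525207e+01, -2.22928287e-05,
        9.58677119e-03, -3.30104899e-05]), 'ee_pos': array([ 0.14305912, -0.5824754 ,  0.23037703]), 'eef_rot': array([ 9.92758038e-01,  1.20128596e-01, -3.73349998e-05, -7.72964067e-04]), 'ft_force': array([-0.7816476 , -0.8954068 , -0.98208246]), 'ft_torque': array([ 0.00645755, -0.01092857,  0.00594493]), 'width': 0.08548725283605713}
```

View pics/top0.png

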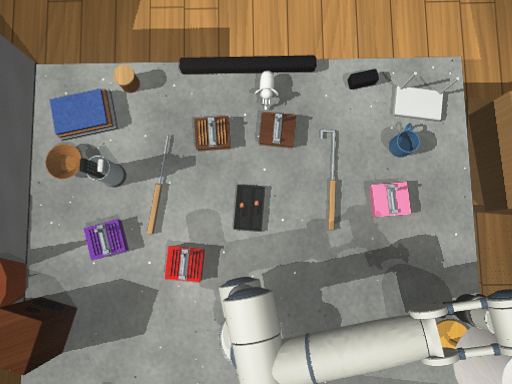

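View pics/side0.png

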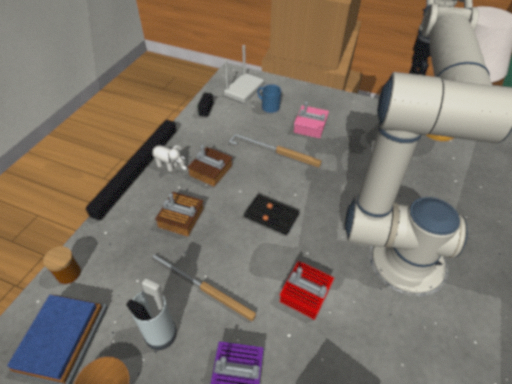

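View pics/wrist0.png

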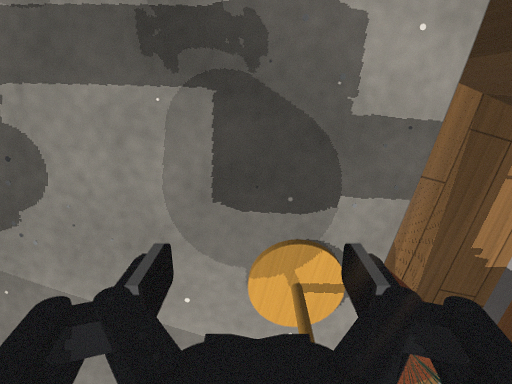

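```bash
python3 - <<'E'
from h import *
crop('top0',185,65,345,235,4.5,'c1'); crop('top0',300,110,360,240,4.5,'c2'); crop('side0',140,130,330,240,4.2,'c3')
E
```

```text
(no output)
```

View pics/c1.png

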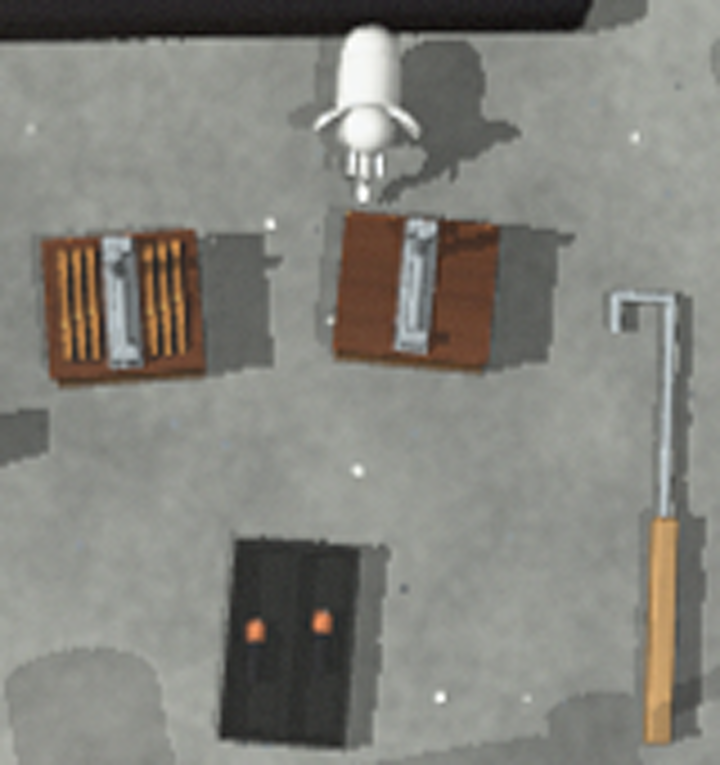

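View pics/c3.png

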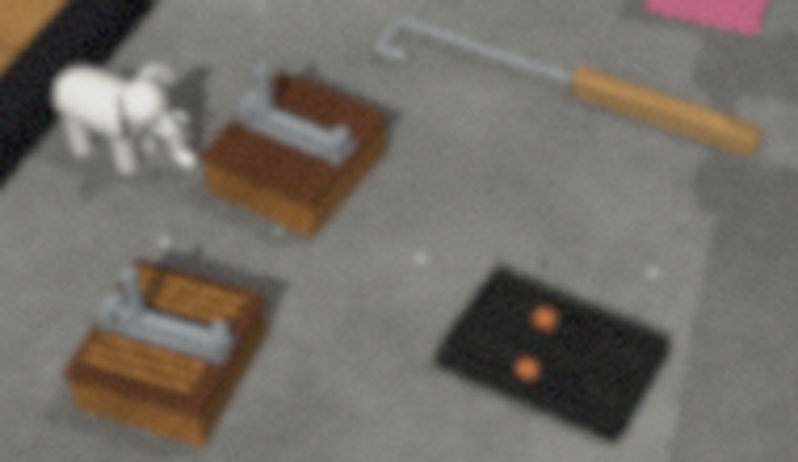

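View pics/c2.png

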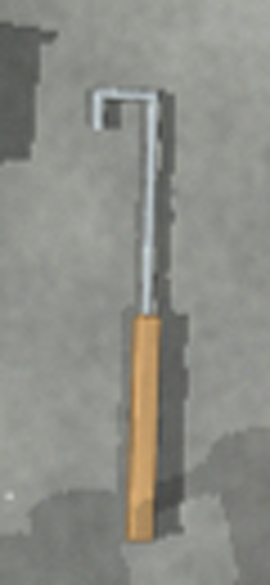

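```bash
python3 - <<'E'
from h import *
crop('top0',190,108,240,156,12,'d1'); crop('side0',150,180,220,240,10,'d2');crop('top0',310,120,350,240,5,'d3')
c=load('top0')
for n,p,z in [('hookcorner',(333,131),.013),('handle_tail',(331.5,229),.026),('shank/handle',(332.5,180),.02)]: print(n,atz(c,p,z))
E
```

```text
hookcorner [ 0.72095878 -0.30836272  0.013     ]
handle_tail [ 0.36524806 -0.28716755  0.026     ]
shank/handle [ 0.53983055 -0.29841649  0.02      ]
```

View pics/d1.png

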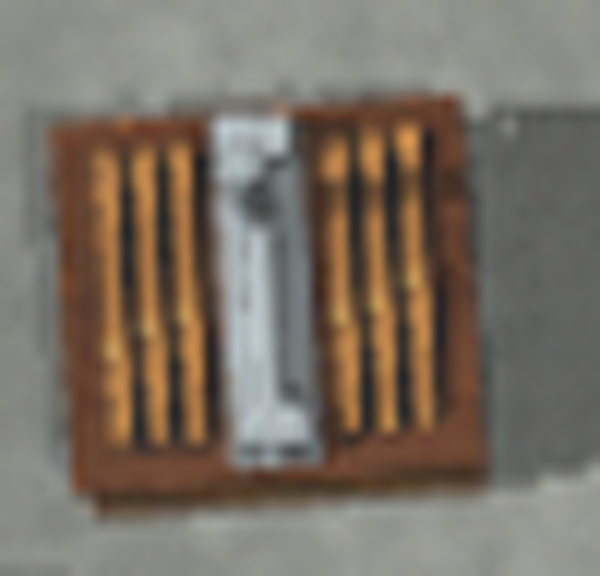

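View pics/d2.png

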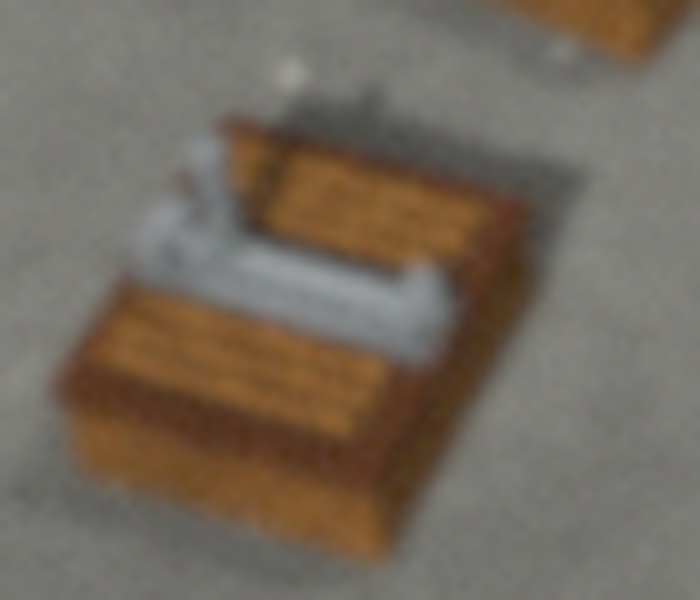

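View pics/d3.png

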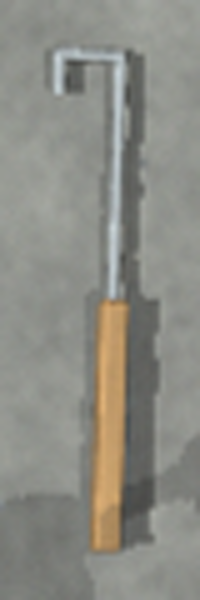

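```bash
python3 - <<'E'
from h import *
c=load('top0');s=load('side0')
print('side pin top',atz(s,(170.6,194.5),.113),'side base',atz(s,(172.3,201.5),.065))
for p in [(211.8,124.7),(211,121.5),(210.8,119.5)]: print(p,atz(c,p,.113),atz(c,p,.068))
for p in [(230,118),(190,118)]:pass
# box top corners z=.05 : d1 px
for p in [(50,128),(462,98),(492,480),(72,490)]: print('corner',atz(c,(190+p[0]/12,108+p[1]/12),.05))
# bolt centreline ends
for p,z in [((252,118),.068),((275,465),.06)]: print('bolt',atz(c,(190+p[0]/12,108+p[1]/12),z))
# rod
q=lambda x,y:(310+x/5,120+y/5)
for n,p,z in [('cornerout',(125,52),.017),('armtip',(57,52),.017),('tipend',(62,95),.017),('handlefront',(114,303),.026),('handletail',(105,550),.026)]: print(n,atz(c,q(*p),z))
E
```

```text
side pin top [0.73484947 0.13192739 0.113     ] side base [0.7426317  0.12254537 0.065     ]
(211.8, 124.7) [0.72528752 0.12437803 0.113     ] [0.73748534 0.1286061  0.068     ]
(211, 121.5) [0.73660294 0.1270792  0.113     ] [0.74914902 0.1313904  0.068     ]
(210.8, 119.5) [0.74366746 0.12773833 0.113     ] [0.75643096 0.13206981 0.068     ]
corner [0.76566344 0.19349188 0.05      ]
corner [0.77267932 0.07023357 0.05      ]
corner [0.65627366 0.06238484 0.05      ]
corner [0.65537046 0.18689143 0.05      ]
bolt [0.76248247 0.13133626 0.068     ]
bolt [0.65971183 0.12574932 0.06      ]
cornerout [ 0.72205757 -0.31494225  0.017     ]
armtip [ 0.72293743 -0.26561504  0.017     ]
tipend [ 0.69093983 -0.26812355  0.017     ]
handlefront [ 0.53684202 -0.29829935  0.026     ]
handletail [ 0.36177606 -0.28528179  0.026     ]
```

Candidates, by top-picture pixel:
- **Vented box:** brown and ribbed at (212,132), which fits. The plain brown box is at (278,129), with purple ribbed (105,240), red ribbed (184,263) and pink plain (391,199) look-alikes. The crop confirms wood with ribs at (212,132), and its pin is near (211,122).
- **Rod:** hooked at (332,180), and the crop shows the hook. The hookless wand is at (160,185).

```bash
cat >> h.py <<'E'
from scipy.spatial.transform import Rotation as Ro
def down(deg): return (Ro.from_euler('z',deg,degrees=True)*Ro.from_euler('x',180,degrees=True)).as_quat()
E
python3 - <<'E'
from h import *
for d in (-4.25,175.75):
    q=r.ik([.4695,-.294,.12],down(d)); print(d,q, r.ik([.515,.094,.1],down(d+7.65)))
r.reach([.4695,-.294,.13],down(-4.25))
c=snap('wrist','w1'); o=get_obs(); print(o['time_s'],o['ee_pos'],o['qpos'])
# predicted rod origin handle edges
R=Ro.from_euler('z',-4.25,degrees=True).as_matrix()
P=np.array([[-.11,.01,.013],[-.11,-.01,.013],[.07,.01,.013],[.07,-.01,.013],[.25,0,.0]])@R.T+[.4695,-.294,.013]
pp=proj(c,P); print(pp)
im=c['frame'].copy()
for p in pp: cv2.circle(im,tuple(int(v) for v in p),3,(0,0,255),1)
cv2.imwrite('pics/w1m.png',im)
E
```

```text
-4.25 [-6.20875811e-01 -2.60928979e-02  1.54708052e+00 -4.44089210e-16
  1.62060503e+00  1.02409701e+00] [ 1.15544733e-01 -1.01341260e-01  1.65477402e+00 -4.44089210e-16
  1.58815990e+00  1.62699987e+00]
175.75 [-0.62087581 -0.0260929   1.54708052  0.          1.62060503 -2.11749564] [ 0.11554473 -0.10134126  1.65477402  0.          1.5881599  -1.51459279]
1.8417 [ 0.46919074 -0.2949481   0.13036353] [-6.22416642e-01 -2.91439278e-02  1.53167599e+00 -2.90365340e-04
  1.63845077e+00  1.02369841e+00]
[[ 245.23422183  294.55381761]
 [ 265.34163464  294.54179812]
 [ 242.25968602  106.14383214]
 [ 267.02091681  106.1084586 ]
 [ 254.05316791 -149.79179016]]
```

View pics/w1m.png

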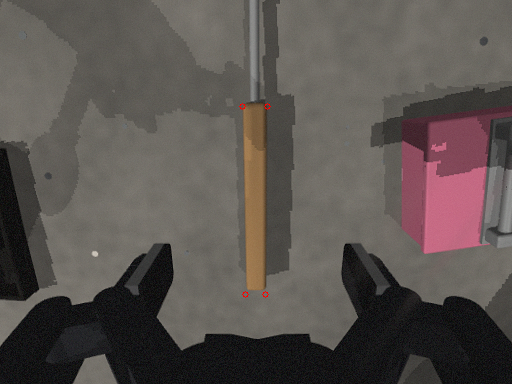

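The handle is between the jaws, its edges within about 2 mm of the prediction (front (255,103), tail (256,291)). The pink box is close on the right, so I'll check the clearance before descending.

```bash
python3 - <<'E'
from h import *
c=load('top0'); w=load('w1')
print(atz(c,(372,216),.05),atz(c,(370,183),.05),atz(w,(402,210),.0),atz(w,(402,120),.05),atz(w,(424,250),.05))
r.line_to([.4695,-.294,.005],down(-4.25),vel=.12)
o=get_obs(); print(o['ee_pos'],o['ft_force'])
jaws.gripper_close()
o=get_obs(); print(o['time_s'],o['width'],o['ft_force'])
r.line_to([.4695,-.294,.19],vel=.15)
o=get_obs(); print(o['time_s'],o['width'],o['ee_pos'],o['ft_force'],o['ft_torque'])
snap('top','t2');snap('side','s2');snap('wrist','w2')
E
```

```text
[ 0.4075325  -0.42474089  0.05      ] [ 0.52304375 -0.42345454  0.05      ] [ 0.42831199 -0.43860871  0.        ] [ 0.52235146 -0.40837054  0.05      ] [ 0.41096477 -0.43585804  0.05      ]
[ 0.47010898 -0.29443714  0.00613963] [ 0.14055958 -0.18661924  0.35806771]
3.65 0.018641335973045656 [ 0.11467064 -0.8854575   2.05406612]
5.0333 0.018564938308893848 [ 0.46910202 -0.29374104  0.18859143] [ 0.12971954 -0.88263695 -1.26126403] [-0.03893746 -0.01346823  0.0271238 ]
```

View pics/s2.png

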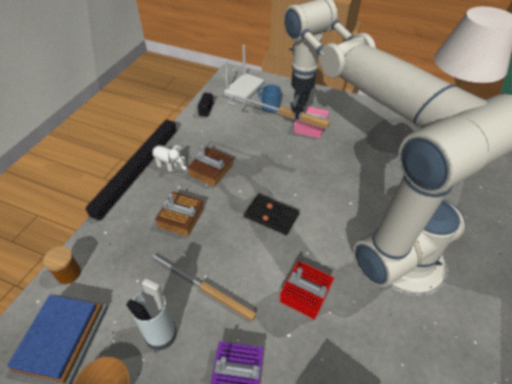

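View pics/w2.png

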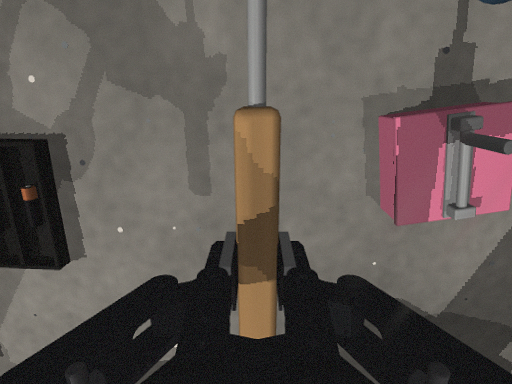

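The side picture shows the rod held level; in the wrist picture it is square between the pads (handle front at (257,106)). Next: hover with the hook over the vented pin.

```bash
python3 - <<'E'
from h import *
yaw=3.4; R=Ro.from_euler('z',yaw,degrees=True).as_matrix()
pin=np.array([.738,.129,0]); org=pin-R@[.225,.022,0]; print(org)
r.line_to([org[0],org[1],.19],down(yaw),vel=.2)
r.sleep(.3)
o=get_obs(); print(o['time_s'],o['width'],o['ee_pos'],o['eef_rot'],r.ik([org[0]-.08,org[1],.085],down(yaw)) is not None)
for n in ('top','side','wrist'): 
    c=snap(n,n[0]+'3')
    if n!='wrist':
        e=o['ee_pos']+[0,0,.007]
        P=np.array([[.25,0,0],[.25,.044,0],[.224,.044,0],[.07,0,0],[-.11,0,.013]])@R.T+e
        print(n,proj(c,P).round(1).tolist())
crop('t3',185,85,255,225,4,'t3c');crop('s3',120,120,320,260,4,'s3c')
E
```

```text
[0.51470078 0.09369479 0.        ]
7.5833 0.018949136928405306 [0.51473112 0.09339909 0.18999629] [ 9.99567751e-01  2.93991660e-02 -3.16906889e-07  1.14993240e-05] True
top [[214.3, 106.1], [200.8, 107.1], [201.2, 114.9], [217.9, 160.5], [221.3, 216.5]]
side [[161.8, 167.7], [154.6, 177.8], [162.6, 180.0], [217.3, 182.8], [276.9, 195.8]]
```

View pics/t3c.png

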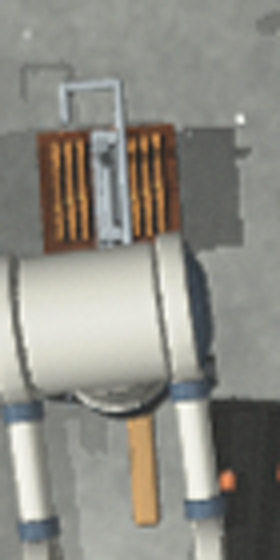

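View pics/s3c.png

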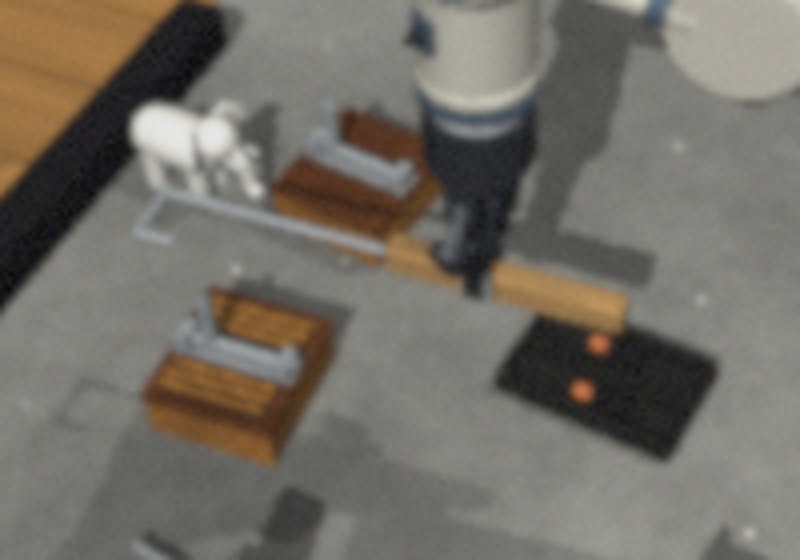

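The hook matches its prediction to about 1 px in both views (top: corner (215.5,106), tip (201,115.5)). I'll lower it to just above the pin and check.

```bash
python3 - <<'E'
from h import *
r.line_to([.5147,.0937,.120],vel=.12); r.sleep(.2)
o=get_obs(); print(o['time_s'],o['ee_pos'],o['ft_force'])
snap('top','t4');snap('side','s4')
crop('t4',190,90,240,150,10,'t4c');crop('s4',145,155,245,240,8,'s4c')
E
```

```text
8.6667 [0.5152994  0.09376697 0.12124945] [-0.45479767  0.05557207 -1.42038561]
```

View pics/t4c.png

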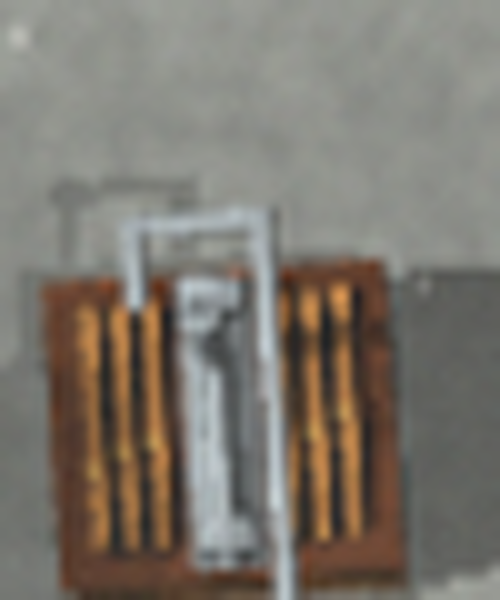

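View pics/s4c.png

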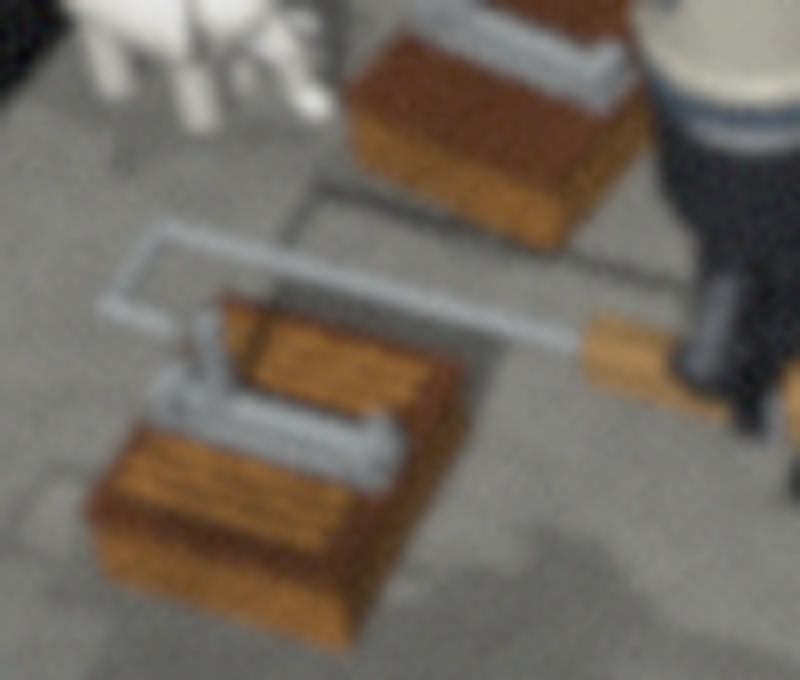

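The hook lies around the pin in both views: in the top crop the pin, near (210,315), is about centred between tip and shank. Lower and draw, watching the force.

```bash
python3 - <<'E'
from h import *
d=np.array([np.cos(np.radians(3.4)),np.sin(np.radians(3.4)),0])
p0=np.array([.5147,.0937,.084])
r.line_to(p0,vel=.08); r.sleep(.2)
o=get_obs(); print(o['time_s'],o['ee_pos'],o['ft_force'],o['ft_torque'])
if abs(o['ft_force'][2]+1.3)<3:
  for s in [.01,.015,.02,.025,.03,.035]:
    r.line_to(p0-d*s,vel=.05); o=get_obs(); print(s,o['ee_pos'].round(4),o['ft_force'].round(2),o['ft_torque'].round(3))
print(o['time_s'])
snap('top','t5');snap('side','s5')
crop('t5',190,90,240,150,10,'t5c');crop('s5',145,155,245,240,8,'s5c')
E
```

```text
9.5667 [0.51512017 0.09374589 0.08473691] [-0.39554057 -0.37611951 -0.97379963] [ 0.09207864 -0.0137549  -0.03657854]
0.01 [0.5045 0.0931 0.0842] [-0.38 -0.17 -1.65] [-0.073  0.029  0.034]
0.015 [0.4995 0.0928 0.084 ] [-0.33  0.23 -2.03] [-0.02   0.051 -0.062]
0.02 [0.4946 0.0925 0.0841] [-0.12 -0.02 -1.52] [-0.018  0.013 -0.038]
0.025 [0.4895 0.0922 0.0841] [-0.14  0.31 -1.84] [ 0.011 -0.072  0.001]
0.03 [0.4844 0.0919 0.084 ] [-0.12  0.68 -1.01] [-0.031 -0.005 -0.009]
0.035 [0.4794 0.0916 0.084 ] [ 0.46  0.49 -0.46] [-0.009 -0.009 -0.022]
11.1667
```

View pics/t5c.png

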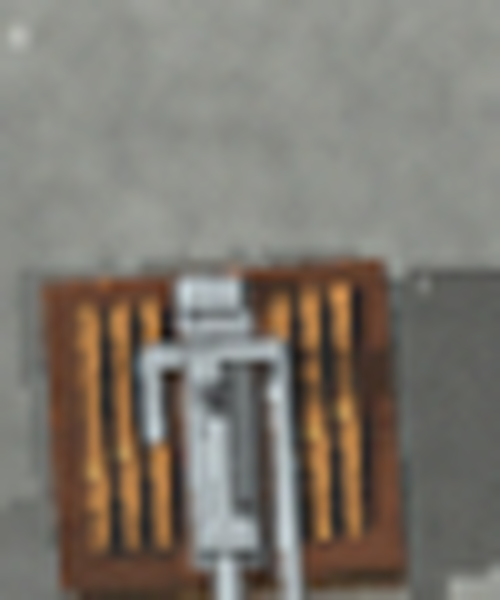

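View pics/s5c.png

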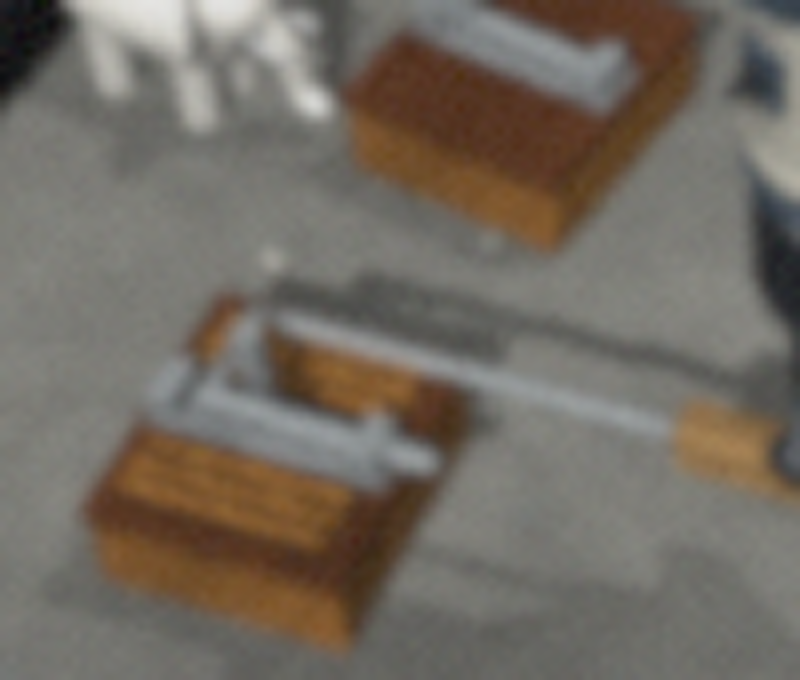

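The pin is inside the hook and moving; the bolt end now shows at (225,580) in the top crop. Drawing on to the stop.

```bash
python3 - <<'E'
from h import *
d=np.array([np.cos(np.radians(3.4)),np.sin(np.radians(3.4)),0])
p0=np.array([.5147,.0937,.084])
f0=None
for s in np.arange(.045,.100,.003):
    r.line_to(p0-d*s,vel=.04); o=get_obs(); f=o['ft_force']; print(round(s,3),(o['ee_pos']-p0).round(4),f.round(2),round(o['width'],4))
    if f[0]>10 or f[0]<-10: break
print(o['time_s'])
snap('top','t6');snap('side','s6')
crop('t6',190,90,240,150,10,'t6c');crop('s6',145,155,245,240,8,'s6c')
E
```

```text
0.045 [-0.0454 -0.0027 -0.    ] [-0.52  0.56 -0.88] 0.0187
0.048 [-0.0481 -0.0029  0.    ] [-0.11  0.19 -1.4 ] 0.0183
0.051 [-0.051  -0.0031  0.    ] [ 0.95  0.41 -1.47] 0.0186
0.054 [-0.0541 -0.0032  0.    ] [ 0.63  0.42 -1.91] 0.0186
0.057 [-0.0571 -0.0034  0.    ] [ 1.27  0.03 -0.74] 0.0189
0.06 [-0.0601 -0.0036 -0.    ] [ 0.2  -0.11 -1.24] 0.0189
0.063 [-0.0631 -0.0037 -0.    ] [ 0.16  0.23 -0.58] 0.019
0.066 [-0.0661 -0.0039 -0.    ] [ 1.11 -0.02 -1.53] 0.0186
0.069 [-0.0691 -0.0041 -0.    ] [0.62 0.59 0.06] 0.0191
0.072 [-0.0698 -0.004   0.0008] [ 9.95  1.02 -3.59] 0.0183
0.075 [-0.0703 -0.0038  0.0019] [20.67  3.46 -4.15] 0.0185
14.1667
```

View pics/t6c.png

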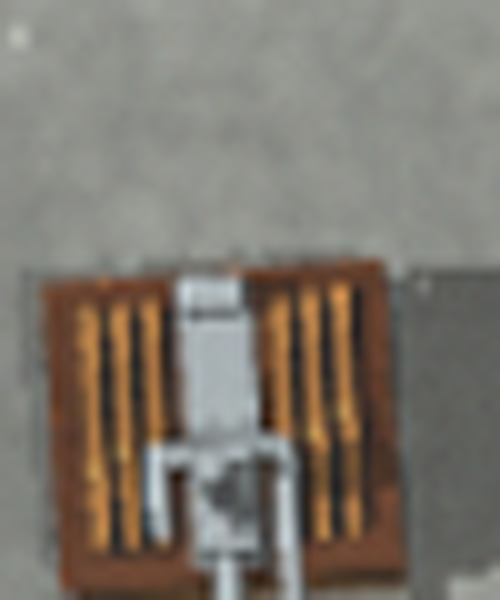

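View pics/s6c.png

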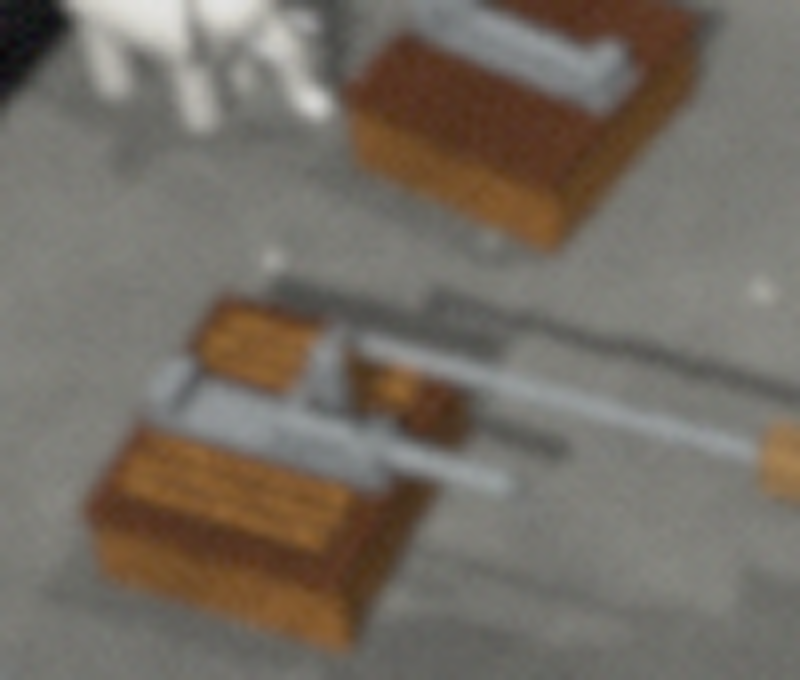

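The force rose sharply at 70 mm: the bolt is at its end stop. I'll ease the hook forward, lift it, and check.

```bash
python3 - <<'E'
from h import *
d=np.array([np.cos(np.radians(3.4)),np.sin(np.radians(3.4)),0])
p0=np.array([.5147,.0937,.084])
r.line_to(p0-d*.058,vel=.03); o=get_obs(); print(o['ee_pos']-p0,o['ft_force'])
p=p0-d*.058
for z in (.092,.105,.13): 
    p[2]=z; r.line_to(p,vel=.06); print(get_obs()['ft_force'].round(2))
p[2]=.2; r.line_to(p,vel=.15)
o=get_obs(); print(o['time_s'],o['width'])
snap('top','t7');snap('side','s7');snap('wrist','w7')
crop('t7',180,90,300,230,4,'t7c');crop('s7',130,140,330,260,4,'s7c')
E
```

```text
[-0.0581077  -0.00346398 -0.00017936] [ 0.48260385 -0.31199458 -1.43119995]
[ 0.07 -0.13 -1.4 ]
[ 0.74 -0.08 -1.91]
[ 0.66 -0.89 -1.73]
16.8167 0.01843061489137205
```

View pics/t7c.png

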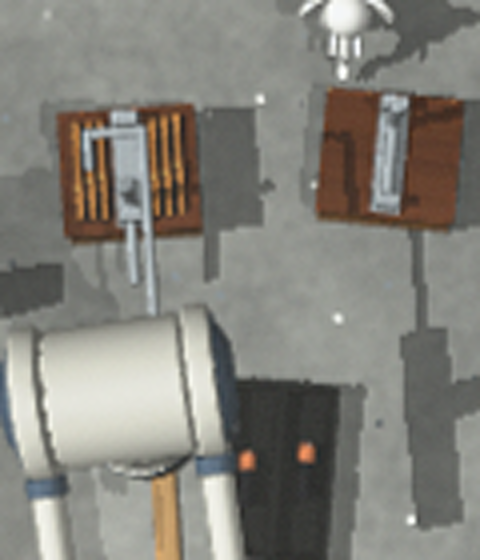

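View pics/s7c.png

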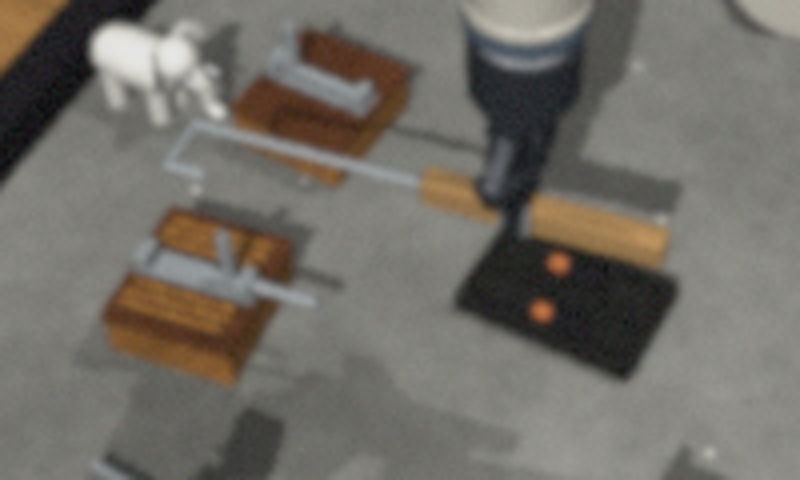

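View pics/w7.png

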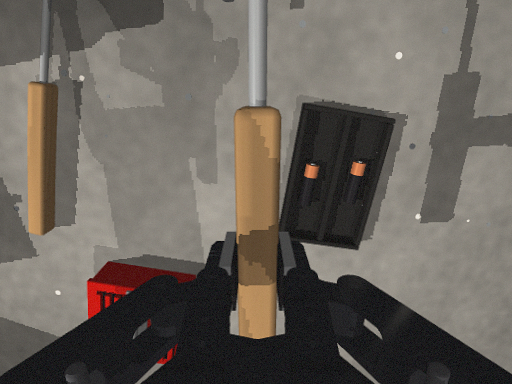

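The vented bolt is fully drawn, its pin close to the front guide (top crop (130,190)). The plain bolt is shut and the rod has not slipped. Returning the rod to its free original spot.

```bash
python3 - <<'E'
from h import *
r.line_to([.4695,-.294,.2],down(-4.25),vel=.2)
r.line_to([.4695,-.294,.03],vel=.12)
for z in (.012,.009,.007,.006,.005):
    r.line_to([.4695,-.294,z],vel=.03); f=get_obs()['ft_force']; print(z,f.round(2))
    if f[2]>3: break
snap('side','s8'); crop('s8',210,80,350,185,5.5,'s8c')
print(get_obs()['time_s'],get_obs()['ee_pos'])
E
```

```text
0.012 [-0.6  -0.03 -1.04]
0.009 [ 0.13  0.16 -1.71]
0.007 [-0.33  0.79 -1.62]
0.006 [-1.24 -0.06 -1.1 ]
0.005 [-0.91 -0.18  2.26]
22.4083 [ 0.46965936 -0.29415097  0.00544614]
```

View pics/s8c.png

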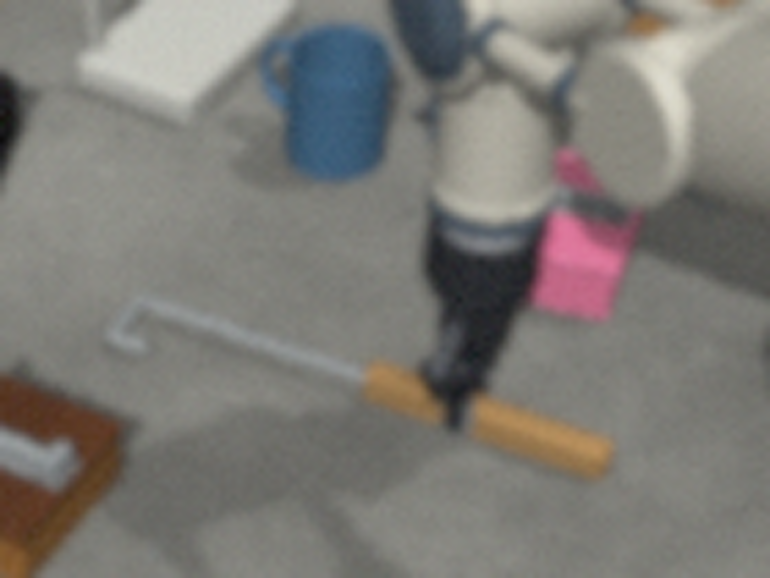

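The side crop shows the rod level on the stone (hook (140,310), handle tail (590,455)), and the force shows contact. Release and back off straight up.

```bash
python3 - <<'E'
from h import *
jaws.release(); r.sleep(.2)
r.line_to([.4695,-.294,.06],vel=.06)
r.line_to([.4695,-.294,.25],vel=.15)
r.reach([.25,-.5,.3],down(-4.25)); r.sleep(.3)
o=get_obs(); print(o['time_s'],o['width'],o['ft_force'])
snap('top','t9');snap('side','s9');crop('t9',180,60,360,240,3.3,'t9c')
E
```

```text
27.2167 0.08523156209272442 [0.01933803 0.40599159 0.27480868]
```

View pics/t9c.png

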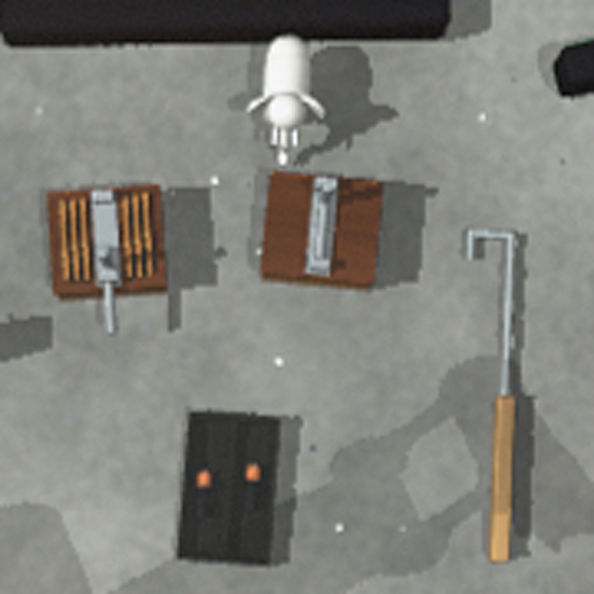

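View pics/s9.png

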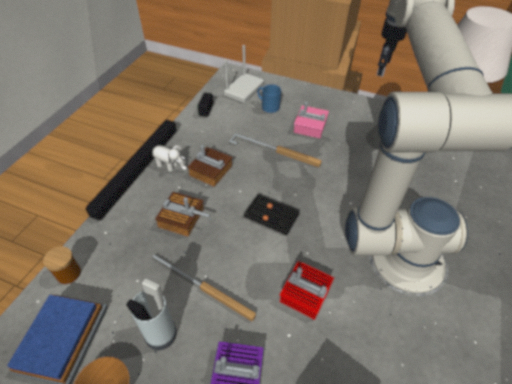

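The vented bolt is drawn (its end is at crop (110,330)), the plain bolt is shut, and the rod lies flat with the arm clear.

```bash
python3 -c "
from h import *
print(r.close_job())"
```

```text
the job is handed in; nothing more can be done
None
```

The vented (ribbed, brown) box's bolt is fully drawn, the rod is back flat on the stone, and the job is handed in. I gripped the rod by its handle, lowered the hook over the pin and drew the bolt toward the robot. At the end of travel the force rose from about 1 N to 20 N, which I read as the end stop. I then eased the hook off the pin, lifted it, and laid the rod where it had been before letting go.

The last top and side pictures, taken at 27 s, show the vented bolt drawn, the plain bolt shut and the rod flat. The arm is clear and nothing else appears to have moved. No check failed or disagreed, but the draw was judged from the force rise and the pictures only, since the joint value itself cannot be read.

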